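# Hang the case spanner on the hook beside the loupe

## Robot

A 6-joint arm with a two-finger parallel gripper is mounted at the origin on the work surface. World frame = base frame: x ahead of the robot, y to its left, z up, the work surface at z = 0. Lengths are in m, angles in degrees, forces in N, time in s.
With the tool pointing down it reaches from about 0.25 to 0.725 m from the base axis. Payload 9.7 kg.
Tool frame: the origin (TCP) lies between the finger pads; the fingertips stand 25 mm ahead of it and the grasp point (between the pads) lies 6 mm ahead of it; z points along the fingers, y is the line along which they close (so a half turn about z gives the same grasp; the last joint's range is limited). The gripper opens to 85 mm and grips with 20 to 120 N. Pads are 22 mm wide; open, the fingers measure 114 mm over their backs; the gripper's body (76 mm by 85 mm) begins 54 mm behind the grasp point. The pads swing forward as they close: fully open they stand 13 mm farther back than shut.
Start: joints at [-69.271, 4.979, 10.078, 95.1, 0, 90], TCP at [0.195, -0.514, 0.256] pointing down, gripper open.
Joint ranges: [-179.16, 179.16], [-48.56, 103.87], [-65.8, 70.77], [-126.05, 130.52], [-82.76, 87.17], [-180, 180]. Speed limits (degrees/s): [127.2, 127.2, 147.25, 180, 180, 180].

## Interface

Orientations are given as [roll, pitch, yaw] about the fixed x, y, z axes, in that order (R = Rz(yaw) Ry(pitch) Rx(roll)).
In Python, from workcell import bot, cams gives the robot as it stands (bot), with the cameras (cams).
- The arm moves only by the shell command python3 drive.py 'ROWS' [FORCE]. ROWS is rows parted by semicolons, their numbers by spaces, 1 to 5 of them, each of 5 numbers: dx, dy, dz in m, then a turn about the tool's z in degrees, then the finger opening in m; each row is the pose to reach, as a shift and turn from the pose commanded when the command began, along the tool's axes at that moment; what a row does not reach only later rows make up. A row lasts 1/12 s, in which the tool goes at most 0.0417 m and 7.16 degrees, less where a joint would pass 70% of its speed; a pose out of reach is approached as far as the arm can. The fingers move at their own pace and stop on an object; FORCE is the grip in N (left out, the last holds). Time passes only in rows, so rows that do not move let the fingers close. It prints the time, the measured TCP pose, the force, the opening and the grip force at its end.
- bot.get_obs(): the state, without advancing time (a new reading comes with each control period).
- cams.camera(name): name is "scene" or "top" or "wrist"; returns the picture (480x640x3 uint8, blue, green, red); there is no depth.
- cams.camera_info(name): a dict with "mtx" (3x3 intrinsics, pixels), "extrinsics" (4x4, takes a point from camera to world coordinates). Camera axes: x right, y down, z forward; pixel columns grow to the right and rows downward; lengths in m; the calibration is good to about 2 mm. The wrist camera is an equidistant fisheye: a pixel r from the principal point sees the ray r / f radians off the axis. A picture is of the moment at which its call begins: read the wrist's pose just before it. camera_info takes no time and is no camera call; for the wrist camera it gives the pose at the moment of the call.
- bot.job_done(): hands the job in; it is judged then, once.
The state is a dict: "time": time; "q": joint angles; "qd": joint speeds; "joint_efforts": joint torques, N m; "ee_pos": TCP position; "tcp_rot": TCP orientation; "wrist_force": force on the tool from outside, world axes, zero at the start; "torque": the same for the moment, N m; "opening": finger opening in m; "grasp_force": force on a finger pad.
Only numpy, scipy, OpenCV 4.12 (cv2) and the standard library are available. Lean on these libraries where they do the work, as an engineer would, in place of code of your own. Each camera call takes 0.05 s, during which the arm holds its last target. There are 200 camera calls.

## Task

Take the two-pin case spanner out of its slot in the wooden block and hang it by its eye on the arm of the tool post, in front of the loupe that hangs there already. Slide it slowly back along the arm, pushing the loupe ahead of it, until you feel the loupe come up firm against the stop collar; keep it lightly pressed there for a moment, then let go, so that the two hang still, close together and straight down. The loupe is delicate: never press it hard or lift it off the arm, and leave the dust cover, oil pot and tweezers where they are.

Things in the scene. Friction and masses are not known exactly. Their poses are not given: they have to be found in the camera images.
- hook: Steel tool post, screwed to the bench: round foot 84 mm across, 12 mm post ending 212 mm above the bench, a small clamp at its top holding one hook arm of 5 mm round rod, whose axis lies level 200 mm above the bench. Origin: centre of the foot's underside. The arm points along the post's own -x, its turned-up tip at the free end.
- hook_root (a point): Where the arm leaves the clamp, on the rod's axis, 16 mm in front of the post's axis. On the arm, between here and the loupe, a steel stop collar (16 mm across, 9 mm long) is locked by a set screw. Where it is locked varies and is not measured: its front face is somewhere from 15 to 37 mm in front of this point and must be found by feel. It does not give way.
- hook_bend (a point): Where the straight part of the arm ends and the tip begins to turn up: on the rod's axis, 115 mm in front of the post's axis. Same axes as the post: +x runs along the arm towards the post, z is up.
- hook_tip (a point): Centre of the 7 mm ball at the end of the turned-up tip, 16 mm in front of hook_bend and 9 mm higher. The rod runs straight between the two.
- loupe: Hand loupe, about 60 g, hanging on the arm: steel handle, 22 mm square eye plate on top, round glass in a black 48 mm rim at the bottom, all 6 mm thick and flush (thickness along its x, the arm's direction). Origin: centre of its 12 mm eye, 3.5 mm below the rod's axis; z up; rim ends 101 mm below. Slides freely, starts clear of the collar. A push of over 10 N would spoil its cemented lens.
- spanner: Two-pin case spanner of flat steel, 6 mm thick, 130 mm long, about 140 g, standing in the block, eye up. Origin: centre of its foot end; z up its length, y across its width, x its thickness. Square head 36 mm wide, 94 to 130 mm above the origin, with a 16 mm eye; shank 18 mm, fork 30 mm wide with two prongs at the foot. Grip the head from above by its side edges, 36 mm apart along y.
- spanner_eye (a point): Centre of the spanner's 16 mm eye, 112 mm above its foot and 18 mm below its top; the hole runs along the spanner's x. Hung up, it lies 5.5 mm below the rod's axis.
- block: Beech tool block, screwed down, 100 by 78 mm, 55 mm high; origin: centre of its underside. The spanner stands in a slot 40 mm deep (8 by 32 mm, 1 mm play each side), 22 mm to the block's -x side, its axes along the block's. Three short screwdrivers are fixed in the block 28 mm to its +x side, up to 93 mm above the bench.
- dust_cover: Bystander: glass dust cover over a watch movement, 80 mm across, 73 mm high with its knob; origin at the centre of its underside.
- oil_pot: Bystander: small white pot, 40 mm across, 24 mm high; origin at the centre of its underside.
- tweezers: Bystander: steel tweezers lying flat, 135 mm long, 8 mm high; origin near the middle, on the bench.

How it is judged (in metres and radians):
On the way, in this order (a step that is already met when the one before it is completed fails the run):
1. the spanner is drawn up out of the block (z of spanner in the frame of block above 0.06 m), for 0.1 s.
2. the arm passes through the spanner's eye, the eye behind the turned-up tip (x of spanner_eye in the frame of hook_bend between 0.002 and 0.085 m and y of spanner_eye in the frame of hook_bend between -0.008 and 0.008 m and z of spanner_eye in the frame of hook_bend between -0.009 and 0.008 m), for 0.1 s.
3. the spanner presses the loupe lightly but firmly home (more than 2 N for 0.2 s, which only the stop collar can resist) (contact force between spanner and loupe above 2 N and angle between each of loupe, spanner's own z axis and vertical below 0.2 rad), for 0.2 s.
At the end, for the whole second after the job is handed in: The spanner hangs by its eye on the straight arm, the loupe close behind it and pushed back to at least 55 mm behind the bend; the eyes are at most 11 mm apart (6 mm when touching), both upright within 0.2 rad and at rest (under 30 mm/s), and the robot has let go (x of spanner_eye in the frame of hook_bend between 0.002 and 0.085 m and y of spanner_eye in the frame of hook_bend between -0.008 and 0.008 m and z of spanner_eye in the frame of hook_bend between -0.009 and -0.002 m and horizontal distance between spanner_eye and loupe below 0.011 m and x of loupe in the frame of hook_bend above 0.055 m and z of loupe in the frame of hook_bend above -0.007 m and angle between each of loupe, spanner's own z axis and vertical below 0.2 rad and linear speed of each of loupe, spanner below 0.03 m/s).
It fails at once if the loupe is pressed by the spanner with more than 10 N (contact force between spanner and loupe above 10 N).
It fails at once if the loupe is pressed by the fingers with more than 10 N (contact force between the fingers and loupe above 10 N).
It fails at once if the loupe comes off the arm (x of loupe in the frame of hook_bend below 0 m or z of loupe in the frame of hook_bend below -0.012 m or z of loupe in the frame of hook_bend above 0.012 m).
It fails at once if a bystander is moved by more than 20 mm (distance of any of dust_cover, oil_pot, tweezers from where it was at the start of the episode above 0.02 m).
It also fails if it takes over 64 s, if anything falls off the work surface, if the arm or the gripper's body presses on something with over 40 N, if the wrist force passes 120 N, or if a joint passes its speed limit or range.

## Working session

There is one attempt and no reset: what is moved stays moved. The work goes in short steps, Python scripts to look and compute and a shell command to move; the robot and the scene stay as the last step left them, time stands still between calls to the robot, and variables do not carry over. Pictures are saved under pics/ and viewed, at most 10 in all, crops included, and the job is handed in when it is done.

```bash
ls; mkdir -p pics
python3 - <<'E'
from workcell import bot, cams
import cv2,numpy as np
o=bot.get_obs();print({k:np.round(v,3) for k,v in o.items()})
for n in("scene","top"):
    cv2.imwrite(f"pics/{n}0.png",cams.camera(n));i=cams.camera_info(n);print(n,np.round(i["mtx"],1).tolist(),np.round(i["extrinsics"],3).tolist())
E
```

```text
drive.py
pics
workcell.py
{'time': np.float64(0.0), 'q': array([-69.272,   5.011,  10.033,  95.097,   0.   ,  90.001]), 'qd': array([-0.067, -0.012,  0.11 ,  0.061, -0.019, -0.1  ]), 'joint_efforts': array([ 1.0000e-03, -5.2039e+01,  4.6481e+01,  1.6000e-02,  0.0000e+00,
       -0.0000e+00]), 'ee_pos': array([ 0.195, -0.514,  0.256]), 'tcp_rot': array([-179.925,   -0.   ,   20.727]), 'wrist_force': array([-0.048,  0.313, -0.123]), 'torque': array([ 0.005, -0.039,  0.027]), 'grasp_force': np.float64(0.0), 'opening': np.float64(0.085)}
scene [[497.8, 0.0, 318.1], [0.0, 497.8, 239.7], [0.0, 0.0, 1.0]] [[-0.556, 0.486, -0.674, 1.112], [0.831, 0.326, -0.451, 0.328], [0.0, -0.811, -0.585, 0.576], [0.0, 0.0, 0.0, 1.0]]
top [[442.5, 0.0, 316.0], [0.0, 442.5, 234.2], [0.0, 0.0, 1.0]] [[-0.024, -0.983, 0.184, 0.457], [-1.0, 0.025, 0.003, -0.015], [-0.008, -0.184, -0.983, 0.939], [0.0, 0.0, 0.0, 1.0]]
```

View pics/scene0.png

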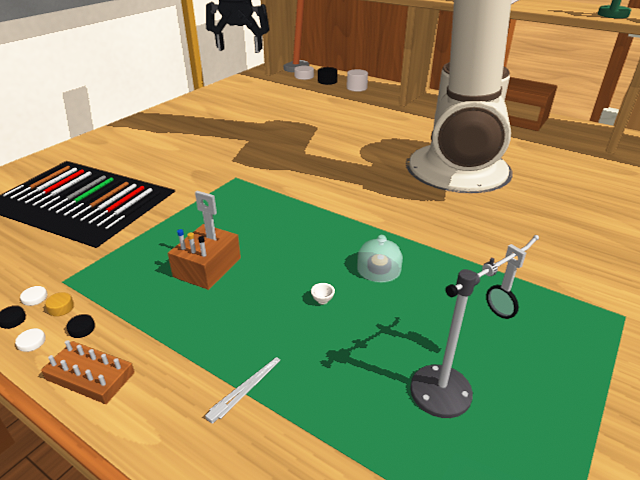

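View pics/top0.png

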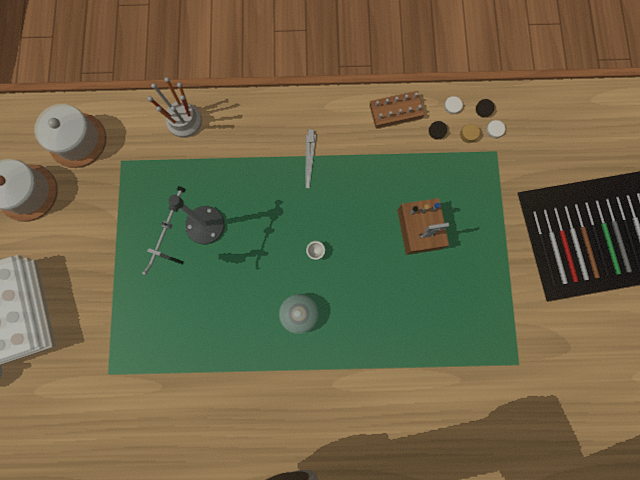

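The scene view shows the block at (205,255), spanner head at (206,203), post foot at (442,390), and arm tip at (537,238). The top view shows the block at (424,226), foot at (205,225), arm tip at (146,272) and clamp at (176,202). I'll zoom in on these four areas in one montage.

Run:
```python
import cv2,numpy as np
s=cv2.imread("pics/scene0.png");t=cv2.imread("pics/top0.png")
def c(im,x,y,k):
    w,h=400//k,300//k
    r=cv2.resize(im[y:y+h,x:x+w],(w*k,h*k),interpolation=cv2.INTER_CUBIC)
    r=cv2.copyMakeBorder(r,0,300-h*k,0,400-w*k,cv2.BORDER_CONSTANT)
    for i in range(0,w,10):cv2.line(r,(i*k,0),(i*k,4 if (x+i)%10 else 8),(0,255,255),1)
    for j in range(0,h,10):cv2.line(r,(0,j*k),(8,j*k),(0,255,255),1)
    return r
cv2.imwrite("pics/m.png",np.vstack([np.hstack([c(s,160,185,4),c(s,440,225,4)]),np.hstack([c(t,390,190,5),c(t,135,180,4)])]))
```

```text
(no output)
```

View pics/m.png

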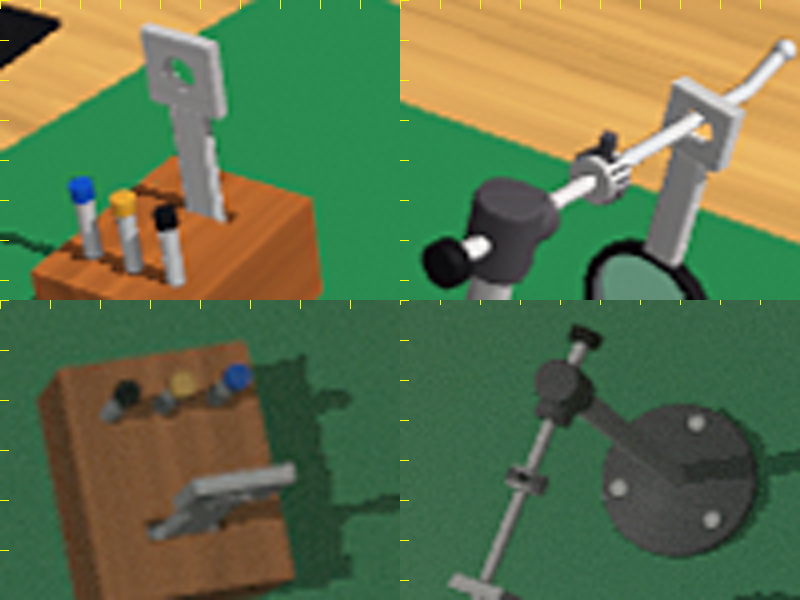

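```bash
cat > h.py <<'E'
from workcell import bot, cams
import numpy as np
from scipy.optimize import least_squares
from scipy.spatial.transform import Rotation as R
I={n:cams.camera_info(n) for n in("scene","top")}
def proj(n,P):
    E=I[n]["extrinsics"];p=(np.asarray(P)-E[:3,3])@E[:3,:3];u=p@I[n]["mtx"].T;return u[...,:2]/u[...,2:]
def W(v,P):
    return R.from_euler("z",v[2]).apply(P)+[v[0],v[1],0]
def fit(obs,x0):
    f=lambda v:np.concatenate([proj(n,W(v,p))-u for n,p,u in obs])
    s=least_squares(f,x0);print(np.round(s.x,4),"yaw",np.round(np.degrees(s.x[2]),2));print(np.round(s.fun.reshape(-1,2),1).tolist());return s.x
E
python3 - <<'E'
from h import *
print("hook")
h=fit([("scene",[-.131,0,.209],[536.5,236.75]),("scene",[-.115,0,.2],[523.8,249.5]),("top",[-.131,0,.209],[146,272]),("top",[0,0,.212],[175.5,201.75]),("top",[0,0,.01],[204.5,225]),("scene",[0,0,.01],[442,389])],[.5,.25,1])
for n,p in(("root",[-.016,0,.2]),("bend",[-.115,0,.2]),("tip",[-.131,0,.209])):
    q=W(h,p);print(n,np.round(q,3),proj("top",q),proj("scene",q))
print("block")
best=None
for y0 in (np.radians(100),):
  b=fit([("top",[.05,.039,.055],[402.4,204]),("top",[.05,-.039,.055],[438.6,198.6]),("top",[-.05,-.039,.055],[449,245.4]),
  ("scene",[-.022,0,.127],[204.8,202.5]),("scene",[-.019,.018,.145],[195.5+18.8,196.3]),("scene",[-.019,-.018,.145],[195.5,191.5]),
  ("top",[-.019,.018,.145],[428,228]),("top",[-.019,-.018,.145],[448.6,223.6])],[.45,-.25,np.radians(10)])
print(W(b,[-.022,0,.127]),np.degrees(h[2]))
np.save("fit.npy",[h,b])
E
```

```text
hook
[ 0.6575  0.2265 -0.3501] yaw -20.06
[[-1.6, 1.3], [1.6, -1.3], [-0.8, 1.5], [-1.1, -1.3], [0.2, -0.2], [-1.3, -0.4]]
root [0.642 0.232 0.2  ] [173.12545603 210.77670975] [473.75313122 278.21046213]
bend [0.549 0.266 0.2  ] [150.99513104 265.04586183] [525.43552722 248.17958314]
tip [0.534 0.271 0.209] [145.24512583 273.53116232] [534.86491164 238.01069898]
block
[ 0.6347 -0.2344  0.1337] yaw 7.66
[[-1.1, 1.0], [0.0, 0.6], [-0.1, 1.2], [1.1, 0.4], [-2.1, 0.7], [-0.7, 0.7], [0.8, -0.8], [-0.4, 0.5]]
[ 0.61289794 -0.23738063  0.127     ] -20.061327649542985
```

```bash
cat >> h.py <<'E'
def delta(target,yaw):
    "shift in tool axes and turn about tool z, from the measured pose to target at tool-down yaw (deg)"
    o=bot.get_obs();Rt=R.from_euler("xyz",o["tcp_rot"],degrees=True)
    d=Rt.inv().apply(np.array(target)-o["ee_pos"]);t=-((yaw-o["tcp_rot"][2]+180)%360-180)
    print("t",round(float(o["time"]),2),"delta",np.round(d,4),"turn",np.round(t,2),"rot",np.round(o["tcp_rot"],2),"q",np.round(o["q"],0),"F",np.round(o["wrist_force"],2))
E
python3 -c "
from h import *
delta([.613,-.237,.24],7.66)"
python3 drive.py '0.489 -0.111 0.016 13.07 0.06;0.489 -0.111 0.016 13.07 0.06;0.489 -0.111 0.016 13.07 0.06;0.489 -0.111 0.016 13.07 0.06;0.489 -0.111 0.016 13.07 0.06'; python3 -c "
from h import *
delta([.613,-.237,.24],7.66)"
```

```text
time: 0.52
ee_pos: [0.3654, -0.4009, 0.2495]
tcp_rot: [-180.0, 0.0, 7.6]
wrist_force: [0.7, -1.6, 0.1]
opening: 0.0597
grasp_force: 0.0
t 0.52 delta [ 0.2672 -0.1296  0.0095] turn -0.04 rot [-1.7998e+02  1.0000e-02  7.6200e+00] q [-48.   4.   8.  94.   0. 125.] F [ 0.72 -1.62  0.06]
```

```bash
for i in 1; do python3 drive.py '0.267 -0.13 0 -7 0.06;0.267 -0.13 0 -14 0.06;0.267 -0.13 0 -21 0.06;0.267 -0.13 0 -28 0.06;0.267 -0.13 0 -35 0.06'; done; python3 drive.py '0 0 0 -7 0.06;0 0 0 -14 0.06;0 0 0 -21 0.06;0 0 0 -28 0.06;0 0 0 -35 0.06';  python3 drive.py '0 0 0 -7 0.06;0 0 0 -14 0.06;0 0 0 -21 0.06;0 0 0 -28 0.06;0 0 0 -35 0.06';  python3 drive.py '0 0 0 -7 0.06;0 0 0 -14 0.06;0 0 0 -21 0.06;0 0 0 -28 0.06;0 0 0 -35 0.06'; python3 drive.py '0 0 0 -7 0.06;0 0 0 -14 0.06;0 0 0 -21 0.06;0 0 0 -28 0.06;0 0 0 -35 0.06' | tail -1;  python3 -c "
from h import *
delta([.613,-.237,.24],-172.34)"
```

```text
time: 0.93
ee_pos: [0.5391, -0.2853, 0.2495]
tcp_rot: [-180.0, 0.0, 43.0]
wrist_force: [-0.1, -1.3, 0.6]
opening: 0.0602
grasp_force: 0.0
time: 1.35
ee_pos: [0.5377, -0.2866, 0.2492]
tcp_rot: [-179.9, -0.0, 78.0]
wrist_force: [-0.5, 0.1, 0.1]
opening: 0.0599
grasp_force: 0.0
time: 1.77
ee_pos: [0.5376, -0.2868, 0.2493]
tcp_rot: [-180.0, -0.0, 113.0]
wrist_force: [0.1, 0.1, -0.3]
opening: 0.06
grasp_force: 0.0
time: 2.18
ee_pos: [0.5376, -0.2868, 0.2493]
tcp_rot: [-180.0, -0.1, 148.0]
wrist_force: [0.4, -0.7, -0.4]
opening: 0.0602
grasp_force: 0.0
grasp_force: 0.0
t 2.6 delta [-0.0779  0.0458  0.0092] turn -4.65 rot [ 1.7997e+02 -5.0000e-02 -1.7699e+02] q [-28.  13.  19.  95.   0. -31.] F [0.04 0.26 0.1 ]
```

```bash
python3 drive.py '-0.078 0.046 0.009 -4.65 0.06;-0.078 0.046 0.009 -4.65 0.06;-0.078 0.046 0.009 -4.65 0.06;-0.078 0.046 0.009 -4.65 0.06' | head -3;  python3 - <<'E'
from h import *
import cv2
delta([.613,-.237,.24],-172.34)
i=cams.camera_info("wrist");print(i["mtx"],np.round(i["extrinsics"],4))
np.savez("w1.npz",K=i["mtx"],E=i["extrinsics"])
cv2.imwrite("pics/w1.png",cams.camera("wrist"))
E
```

```text
time: 2.93
ee_pos: [0.615, -0.2354, 0.2387]
tcp_rot: [179.9, -0.1, -172.5]
t 2.93 delta [ 0.0022 -0.0013 -0.0013] turn -0.19 rot [ 1.7991e+02 -1.3000e-01 -1.7253e+02] q [-21.  21.  26.  96.   0. -28.] F [0.56 0.42 0.44]
[[371.64829954   0.         320.70907864]
 [  0.         371.64829954 236.93712241]
 [  0.           0.           1.        ]] [[-1.306e-01  9.497e-01  2.846e-01  5.419e-01]
 [ 9.914e-01  1.249e-01  3.810e-02 -2.447e-01]
 [ 6.000e-04  2.871e-01 -9.579e-01  3.566e-01]
 [ 0.000e+00  0.000e+00  0.000e+00  1.000e+00]]
```

View pics/w1.png

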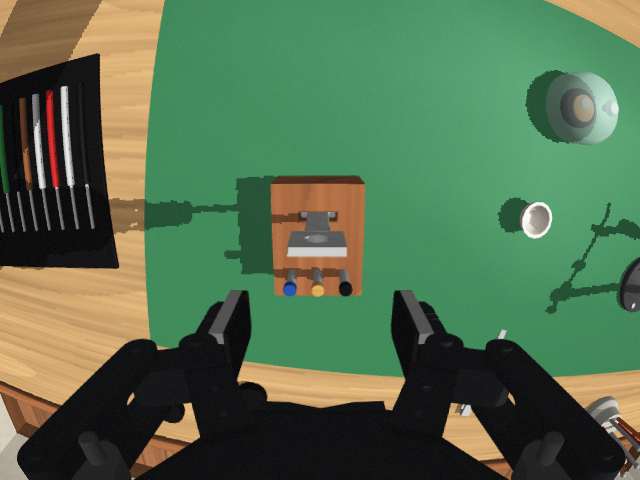

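The wrist view shows the spanner's top edge as a bright strip from (288,252) to (347,252), parallel to the closing direction and between the fingers. I'll compute its position.

```bash
cat >> h.py <<'E'
def wray(u,K,E,z):
    d=(np.array(u)-K[:2,2])/K[0,0];r=np.linalg.norm(d);v=E[:3,:3]@np.array([*(d/r*np.sin(r)),np.cos(r)])
    return E[:3,3]+v*(z-E[2,3])/v[2]
E
python3 - <<'E'
from h import *
import cv2
w=np.load("w1.npz");K,E=w["K"],w["E"]
g=cv2.cvtColor(cv2.imread("pics/w1.png"),6)
m=(g[235:270,270:365]>190).astype("uint8");n,l,s,c=cv2.connectedComponentsWithStats(m);k=1+s[1:,4].argmax()
pt=np.argwhere(l==k)[:,::-1]+[270,235];print(pt.min(0),pt.max(0),cv2.minAreaRect(pt.astype("f4")))
a=wray(pt.mean(0),K,E,.145);print(a)
for q in([pt.min(0)[0]-.5,252],[pt.max(0)[0]+.5,252]):print(wray(q,K,E,.145))
delta([*a[:2],.135],-172.34)
E
```

```text
[287 248] [345 255] ((316.0, 251.5), (7.0, 58.0), 90.0)
[ 0.61415531 -0.23758786  0.145     ]
[ 0.61684292 -0.25550786  0.145     ]
[ 0.61218912 -0.22021181  0.145     ]
t 2.98 delta [-0.0003 -0.0012  0.1045] turn -0.25 rot [ 1.7995e+02 -1.1000e-01 -1.7259e+02] q [-21.  20.  26.  96.  -0. -28.] F [-0.42 -0.02  0.58]
```

```bash
python3 drive.py '0 -0.0012 0.035 -0.2 0.06;0 -0.0012 0.07 -0.2 0.06;0 -0.0012 0.09 -0.2 0.06;0 -0.0012 0.104 -0.2 0.06;0 -0.0012 0.104 -0.2 0.06';python3 drive.py '0 0 0 0 0.02;0 0 0 0 0.02;0 0 0 0 0.02;0 0 0 0 0.02;0 0 0 0 0.02' 60; python3 -c "
from h import *
delta([.6142,-.2376,.135],-172.34)"
```

```text
time: 3.4
ee_pos: [0.6112, -0.239, 0.1334]
tcp_rot: [179.9, -0.3, -172.6]
wrist_force: [-0.8, 0.0, -0.7]
opening: 0.0601
grasp_force: 0.0
time: 3.82
ee_pos: [0.6142, -0.239, 0.1388]
tcp_rot: [-179.9, 0.1, -172.5]
wrist_force: [-0.3, -0.4, 6.5]
opening: 0.0343
grasp_force: 60.3
t 3.82 delta [-0.0001  0.0014  0.0038] turn -0.16 rot [-1.799e+02  1.400e-01 -1.725e+02] q [-21.  19.  14.  84.  -0. -29.] F [-0.3  -0.44  6.51]
```

```bash
python3 drive.py '0 0 -0.01 0 0.02;0 0 -0.025 0 0.02;0 0 -0.045 0 0.02;0 0 -0.07 0 0.02;0 0 -0.1 0 0.02' 80;python3 drive.py '0 0 -0.01 0 0.02;0 0 -0.01 0 0.02;0 0 -0.01 0 0.02'
python3 - <<'E'
from h import *
import cv2
h,b=np.load("fit.npy")
u=W([0,0,h[2]],[1,0,0]);tip=W(h,[-.131,0,.209]);print("tip",tip,"dir",u)
st=tip-u*.05;print("start",st)
delta([*st[:2],.209+.0118],159.94)
i=cams.camera_info("wrist");np.savez("w2.npz",K=i["mtx"],E=i["extrinsics"]);cv2.imwrite("pics/w2.png",cams.camera("wrist"))
im=cv2.imread("pics/w2.png");cv2.imwrite("pics/w2c.png",cv2.resize(im[180:480,160:480],None,fx=2,fy=2))
E
```

```text
time: 4.23
ee_pos: [0.6131, -0.2382, 0.2371]
tcp_rot: [179.9, -0.1, -172.5]
wrist_force: [0.8, -0.1, -1.2]
opening: 0.0343
grasp_force: 79.7
time: 4.48
ee_pos: [0.6139, -0.2386, 0.2472]
tcp_rot: [-180.0, 0.0, -172.5]
wrist_force: [0.7, 0.8, -3.3]
opening: 0.034
grasp_force: 79.7
tip [0.53446143 0.27145343 0.209     ] dir [ 0.93932599 -0.34302577  0.        ]
start [0.48749513 0.28860472 0.209     ]
t 4.48 delta [0.0564 0.5392 0.0261] turn 27.58 rot [-1.7998e+02  5.0000e-02 -1.7248e+02] q [-21.  21.  27.  97.   0. -29.] F [ 0.73  0.75 -3.26]
```

View pics/w2c.png

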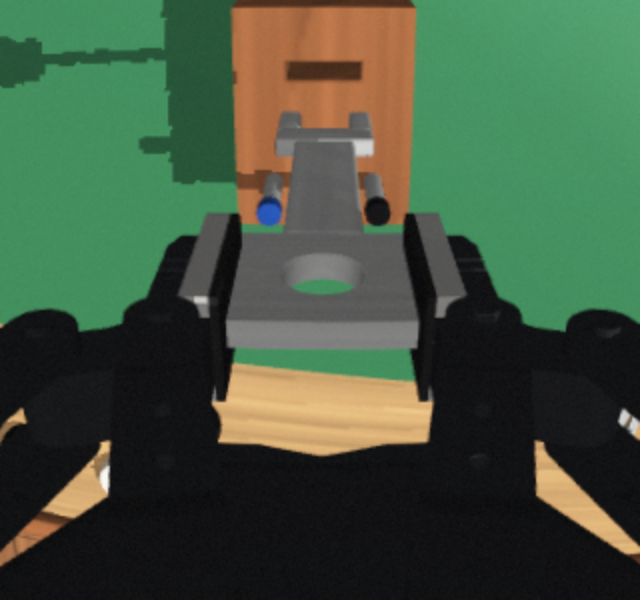

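The spanner is held squarely in the fingers and clear of its slot. The eye is at about full-image (321,317).

```bash
M='0.0564 0.539 0.015 27.6 0.02;0.0564 0.539 0.015 27.6 0.02;0.0564 0.539 0.015 27.6 0.02;0.0564 0.539 0.015 27.6 0.02;0.0564 0.539 0.015 27.6 0.02'; python3 drive.py '0.0564 0.539 0.015 27.6 0.02;0.0564 0.539 0.015 27.6 0.02;0.0564 0.539 0.015 27.6 0.02;0.0564 0.539 0.015 27.6 0.02;0.0564 0.539 0.015 27.6 0.02'|head -3
python3 - <<'E'
from h import *
w=np.load("w2.npz");K,E=w["K"],w["E"]
Rt=R.from_euler("xyz",[-179.98,.05,-172.48],degrees=True);p=np.array([.6139,-.2386,.2472])
def plane(u,x):
    d=(np.array(u)-K[:2,2])/K[0,0];r=np.linalg.norm(d);v=E[:3,:3]@np.array([*(d/r*np.sin(r)),np.cos(r)])
    o=Rt.inv().apply(E[:3,3]-p);v=Rt.inv().apply(v);return o+v*(x-o[0])/v[0]
f=lambda x,y:(160+x/2,180+y/2)
for n,q in(("eye top",(323,294)),("eye bot",(323,255)),("eyeL",(282,274)),("eyeR",(364,274)),("headtop",(322,322)),("foot",(322,130))):print(n,np.round(plane(f(*q),.003),4))
delta([.4875,.2886,.2208],159.94)
E
```

```text
time: 4.95
ee_pos: [0.5638, -0.0351, 0.2391]
tcp_rot: [-180.0, -0.2, 159.5]
eye top [0.003  0.0008 0.0018]
eye bot [0.003  0.0008 0.0175]
eyeL [ 0.003  -0.0071  0.0094]
eyeR [0.003  0.0088 0.0094]
headtop [ 0.003   0.0006 -0.0079]
foot [0.003  0.0006 0.0999]
t 4.95 delta [0.1849 0.2764 0.0186] turn -0.46 rot [-1.7996e+02 -1.5000e-01  1.5948e+02] q [-4.  7. 10. 93.  0. 17.] F [-0.3   0.19 -1.19]
```

```bash
python3 drive.py '0.185 0.2764 0 -0.4 0.02;0.185 0.2764 0 -0.4 0.02;0.185 0.2764 0.0186 -0.4 0.02;0.185 0.2764 0.0186 -0.4 0.02;0.185 0.2764 0.0186 -0.4 0.02'|head -3; python3 -c "
from h import *
delta([.4875,.2886,.2195],159.94)"
```

```text
time: 5.37
ee_pos: [0.5145, 0.167, 0.23]
tcp_rot: [-179.9, -0.1, 160.3]
t 5.37 delta [0.0664 0.1054 0.0105] turn 0.37 rot [-1.7992e+02 -1.0000e-01  1.6031e+02] q [18.  3.  5. 92. -0. 38.] F [ 0.51 -0.2  -1.59]
```

```bash
python3 drive.py '0.066 0.105 0.0105 0.3 0.02;0.066 0.105 0.0105 0.3 0.02;0.066 0.105 0.0105 0.3 0.02;0.066 0.105 0.0105 0.3 0.02;0.066 0.105 0.0105 0.3 0.02'|head -3
python3 - <<'E'
from h import *
import cv2
delta([.4875,.2886,.2195],159.94)
i=cams.camera_info("wrist");o=bot.get_obs();im=cams.camera("wrist");np.savez("w3.npz",K=i["mtx"],E=i["extrinsics"],p=o["ee_pos"],r=o["tcp_rot"]);cv2.imwrite("pics/w3.png",im)
t=cams.camera("top");cv2.imwrite("pics/t3.png",t);s=cams.camera("scene");cv2.imwrite("pics/s3.png",s)
a=cv2.resize(im[210:410,220:420],(600,600));b=cv2.resize(t[190:310,110:190],(200,300));c=cv2.resize(s[200:320,440:580],(200,171))
cv2.imwrite("pics/m3.png",np.hstack([a,cv2.copyMakeBorder(np.vstack([b,c]),0,129,0,0,0)]))
E
```

```text
time: 5.78
ee_pos: [0.4877, 0.2881, 0.219]
tcp_rot: [-179.8, -0.1, 160.2]
t 5.78 delta [ 0.0004  0.0004 -0.0005] turn 0.29 rot [-1.7984e+02 -1.3000e-01  1.6023e+02] q [31.  7.  8. 91. -0. 50.] F [-0.34  0.44 -0.99]
```

View pics/m3.png

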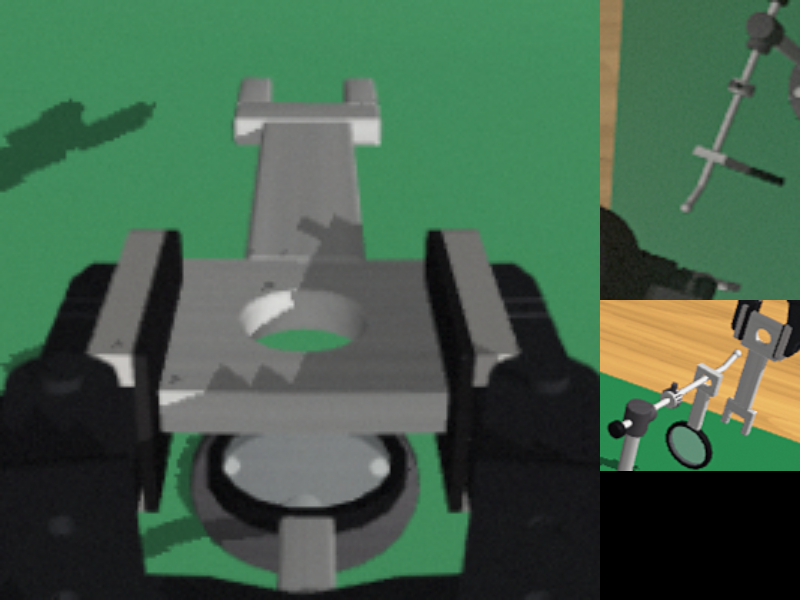

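The wrist view shows the loupe handle at column 322 against the spanner eye at 321, so they line up laterally. I'll compare the ball and eye pixels with my model.

Run:
```python
from h import *
h,b=np.load("fit.npy");w=np.load("w3.npz")
Rt=R.from_euler("xyz",w["r"],degrees=True);eye=w["p"]+Rt.apply([-.003,.0008,.0103]);print("eye(post face)",eye,proj("scene",eye),"obs",[554.8,224.5])
tip=W(h,[-.131,0,.209]);print(proj("scene",tip),proj("top",tip))
f=lambda P:np.concatenate([proj("scene",P)-[536.6,237],proj("top",P)-[144.6,272.7]])
s=least_squares(f,tip);print("ball tri",s.x,"vs",tip,s.fun)
```

```text
eye(post face) [0.49080935 0.28782177 0.20865258] [556.39128595 226.13935999] obs [554.8, 224.5]
[534.86491164 238.01069898] [145.24512583 273.53116232]
ball tri [0.53534515 0.27261465 0.21146545] vs [0.53446143 0.27145343 0.209     ] [-0.47260665  0.05811589 -0.60953959  0.16939902]
```

Run:
```python
import cv2,numpy as np
s=cv2.imread("pics/s3.png");t=cv2.imread("pics/t3.png")
a=cv2.resize(s[205:285,500:570],(525,600),interpolation=2);b=cv2.resize(t[240:300,135:160],(250,600),interpolation=2)
cv2.imwrite("pics/m4.png",np.hstack([a,b]))
```

```text
(no output)
```

View pics/m4.png

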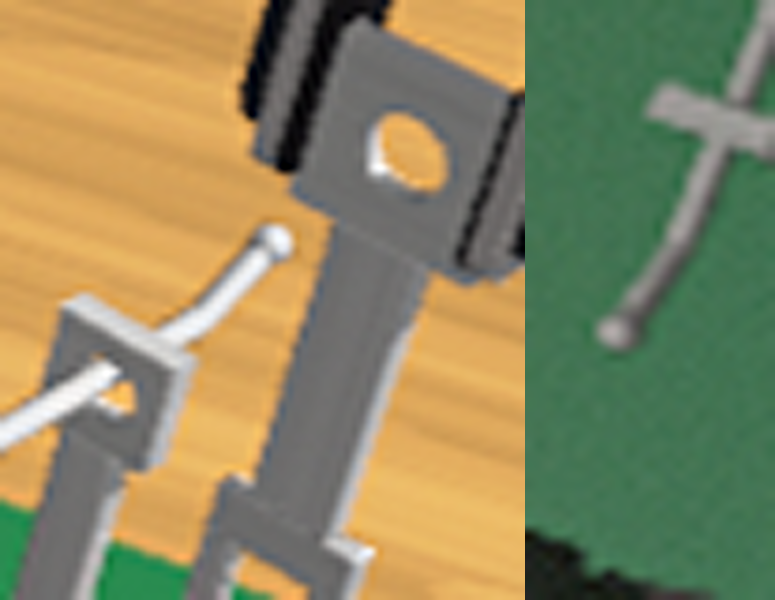

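Run:
```python
from h import *
from scipy.optimize import least_squares
w=np.load("w3.npz");K,E=w["K"],w["E"];Rt=R.from_euler("xyz",w["r"],degrees=True)
f=lambda x,y:np.array((220+x/3,210+y/3))
def pix(P):
    P=Rt.apply(P)+w["p"];c=(P-E[:3,3])@E[:3,:3];th=np.arctan2(np.hypot(c[:,0],c[:,1]),c[:,2]);d=c[:,:2]/np.linalg.norm(c[:,:2],axis=1)[:,None];return d*th[:,None]*K[0,0]+K[:2,2]
# spanner points (spanner y -> tool y, up = -tool z), near face x=+3mm
pts=np.array([[.003,-.018,-.018],[.003,.018,-.018],[.003,0,0],[.003,-.015,.112],[.003,.015,.112]])
obs=np.array([f(160,390),f(447,390),f(304,322),f(237,80),f(379,80)])
def M(v):return R.from_euler("xyz",v[3:]).apply(pts)+v[:3]
s=least_squares(lambda v:(pix(M(v))-obs).ravel(),[0,0,.01,0,0,0]);print("eye in tool",np.round(s.x[:3],4),"rot deg",np.round(np.degrees(s.x[3:]),2),np.round(s.fun,1))
# loupe handle lateral (tool frame) at x=-.07
def ray(u,x):
    d=(np.array(u)-K[:2,2])/K[0,0];r=np.linalg.norm(d);v=Rt.inv().apply(E[:3,:3]@np.array([*(d/r*np.sin(r)),np.cos(r)]));o=Rt.inv().apply(E[:3,3]-w["p"]);return o+v*(x-o[0])/v[0]
print(ray(f(307,570),-.075),ray(f(307,520),-.075))
eye=w["p"]+Rt.apply(s.x[:3]+[-.003,0,0]);print(proj("scene",eye))
```

```text
eye in tool [-0.0044  0.0006  0.0177] rot deg [-0.52  0.49 -0.34] [-0.5  0.1  0.4  0.2  0.1 -0.3  2.1  0.  -2.1 -0.1]
[-0.075       0.00122069  0.04813882] [-0.075       0.00127358  0.06389559]
[552.7236372  231.80129797]
```

```bash
python3 drive.py '-0.02 0.0004 0 0.2 0.02;-0.036 0.0004 0 0.2 0.02;-0.036 0.0004 0 0.2 0.02;-0.036 0.0004 0 0.2 0.02'
python3 - <<'E'
from h import *
import cv2
s=cams.camera("scene");t=cams.camera("top");w=cams.camera("wrist")
cv2.imwrite("pics/s5.png",s)
a=cv2.resize(s[215:275,505:565],(600,600),interpolation=2);b=cv2.resize(w[300:400,290:350],(200,333),interpolation=2);c=cv2.resize(t[235:295,130:175],(200,267),interpolation=2)
cv2.imwrite("pics/m5.png",np.hstack([a,np.vstack([b,c])]))
E
```

```text
time: 6.27
ee_pos: [0.5239, 0.2729, 0.2209]
tcp_rot: [-180.0, -0.0, 159.6]
wrist_force: [-0.7, -0.2, -1.2]
opening: 0.0343
grasp_force: 80.3
```

View pics/m5.png

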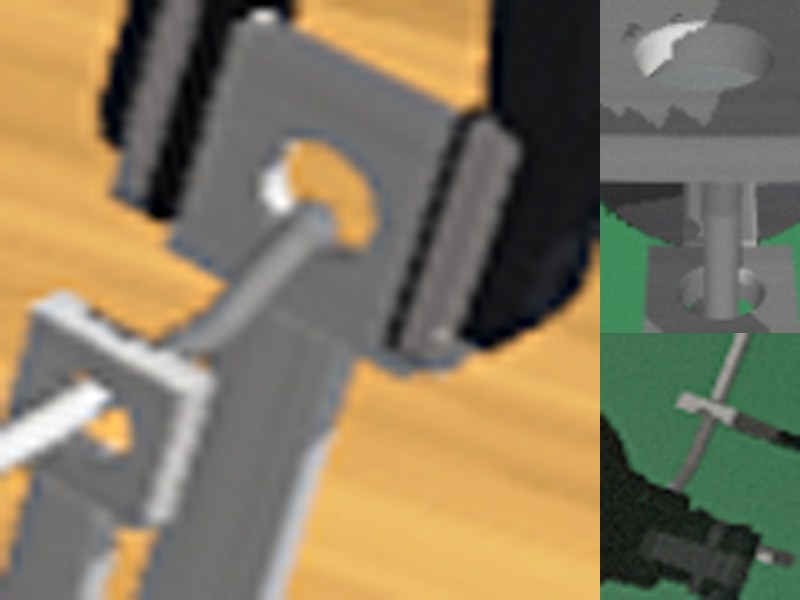

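The wrist view shows the rod at column 326 and the spanner eye at 321, so the eye is about 2.3 mm off to one side. The yaw is parallel, and the scene view shows the height is right. I'll correct sideways, then thread the eye over the tip.

```bash
python3 drive.py '0 0.0023 0 0 0.02;-0.003 0.0023 0 0 0.02;-0.006 0.0023 0 0 0.02;-0.009 0.0023 0 0 0.02;-0.009 0.0023 0 0 0.02' | tr '\n' ' '; python3 drive.py '-0.003 0 0.001 0 0.02;-0.007 0 0.003 0 0.02;-0.011 0 0.0055 0 0.02;-0.011 0 0.0055 0 0.02' | tr '\n' ' '
python3 - <<'E'
from h import *
import cv2
s=cams.camera("scene");w=cams.camera("wrist")
a=cv2.resize(s[215:275,495:555],(500,500),interpolation=2);b=cv2.resize(w[300:400,290:350],(300,500),interpolation=2)
cv2.imwrite("pics/m6.png",np.hstack([a,b]))
E
```

```text
time: 6.83 ee_pos: [0.5329, 0.2734, 0.2211] tcp_rot: [-180.0, 0.0, 159.8] wrist_force: [0.5, -0.9, -1.3] opening: 0.0343 grasp_force: 80.3 time: 7.17 ee_pos: [0.5433, 0.2694, 0.2148] tcp_rot: [-180.0, -0.0, 159.8] wrist_force: [-0.1, 0.3, -1.8] opening: 0.0342 grasp_force: 80.3
```

View pics/m6.png

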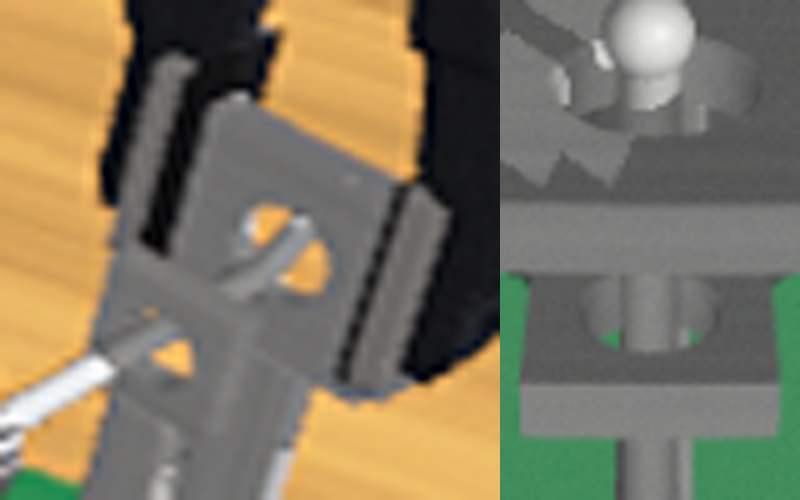

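The eye has passed over the ball and is centred on the rod, with no contact force. I'll continue down past the bend.

```bash
python3 drive.py '-0.004 0 0.0025 0 0.02;-0.008 0 0.005 0 0.02;-0.012 0 0.0065 0 0.02;-0.014 0 0.0068 0 0.02;-0.014 0 0.0068 0 0.02' | tr '\n' ' '; python3 drive.py '0 0 0 0 0.02;0 0 0 0 0.02;0 0 0 0 0.02'|tr '\n' ' '
python3 - <<'E'
from h import *
h,b=np.load("fit.npy");Rh=R.from_euler("z",h[2])
for k in range(3):
    o=bot.get_obs();print(Rh.inv().apply(o["ee_pos"]-W(h,[-.115,0,.2])),Rh.inv().apply(o["wrist_force"]))
E
```

```text
time: 7.68 ee_pos: [0.5563, 0.2647, 0.2086] tcp_rot: [-180.0, -0.0, 159.8] wrist_force: [-0.1, -0.2, -1.2] opening: 0.0343 grasp_force: 80.3 time: 7.93 ee_pos: [0.5559, 0.265, 0.2091] tcp_rot: [180.0, 0.0, 159.8] wrist_force: [-0.0, -0.6, -0.9] opening: 0.0344 grasp_force: 80.3 [0.00629418 0.00131623 0.00910566] [ 0.19135257 -0.59274767 -0.92927927]
[0.00629418 0.00131623 0.00910566] [ 0.19135257 -0.59274767 -0.92927927]
[0.00629418 0.00131623 0.00910566] [ 0.19135257 -0.59274767 -0.92927927]
```

```bash
python3 drive.py '0 0 0.0007 0 0.02;0 0 0.0014 0 0.02;0 0 0.002 0 0.02;0 0 0.002 0 0.02'|sed -n 2,4p; python3 drive.py '0 0 0.0007 0 0.02;0 0 0.0007 0 0.02'|sed -n 2,4p;python3 drive.py '0 0 0.0007 0 0.02;0 0 0.0007 0 0.02'|sed -n 2,4p;python3 drive.py '0 0 0.0007 0 0.02;0 0 0.0007 0 0.02'|sed -n 2,4p
```

```text
ee_pos: [0.5558, 0.265, 0.2068]
tcp_rot: [-180.0, -0.0, 159.8]
wrist_force: [-0.3, 0.5, -1.6]
ee_pos: [0.5559, 0.265, 0.2064]
tcp_rot: [180.0, 0.0, 159.8]
wrist_force: [-0.2, -0.0, -0.5]
ee_pos: [0.5559, 0.265, 0.2061]
tcp_rot: [180.0, 0.0, 159.8]
wrist_force: [-1.3, -0.9, 3.2]
ee_pos: [0.556, 0.265, 0.206]
tcp_rot: [179.9, 0.1, 159.8]
wrist_force: [-2.0, -0.7, 6.2]
```

Rod contact is found at TCP z ≈ 0.206. I'll raise 1.5 mm and slide along the arm.

```bash
python3 drive.py '0 0 -0.0015 0 0.02;-0.002 0 -0.0015 0 0.02;-0.004 0 -0.0015 0 0.02;-0.006 0 -0.0015 0 0.02;-0.008 0 -0.0015 0 0.02'|sed -n 2,4p
python3 drive.py '-0.0015 0 0 0 0.02;-0.003 0 0 0 0.02;-0.0045 0 0 0 0.02;-0.006 0 0 0 0.02;-0.0075 0 0 0 0.02'|sed -n 2,4p
python3 drive.py '-0.0015 0 0 0 0.02;-0.003 0 0 0 0.02;-0.0045 0 0 0 0.02;-0.006 0 0 0 0.02;-0.0075 0 0 0 0.02'|sed -n 2,4p
python3 drive.py '-0.0015 0 0 0 0.02;-0.003 0 0 0 0.02;-0.0045 0 0 0 0.02;-0.006 0 0 0 0.02;-0.0075 0 0 0 0.02'|sed -n 2,4p
python3 - <<'E'
from h import *
h,b=np.load("fit.npy");Rh=R.from_euler("z",h[2])
o=bot.get_obs();print(o["time"],Rh.inv().apply(o["ee_pos"]-W(h,[-.115,0,.2])),Rh.inv().apply(o["wrist_force"]))
E
```

```text
ee_pos: [0.5636, 0.2622, 0.2063]
tcp_rot: [-180.0, -0.0, 159.8]
wrist_force: [-1.4, 0.0, 1.2]
ee_pos: [0.5706, 0.2596, 0.2063]
tcp_rot: [-180.0, -0.0, 159.8]
wrist_force: [-1.2, 0.3, 0.5]
ee_pos: [0.5776, 0.257, 0.2063]
tcp_rot: [-180.0, -0.0, 159.8]
wrist_force: [-1.5, 0.1, 0.3]
ee_pos: [0.5847, 0.2544, 0.2063]
tcp_rot: [-180.0, -0.0, 159.8]
wrist_force: [-1.9, 0.6, 0.6]
10.4333 [0.03701034 0.00120766 0.00632276] [-1.96024413 -0.08823512  0.59883388]
```

```bash
python3 drive.py '0 0 -0.0008 0 0.02;-0.001 0 -0.0008 0 0.02;-0.002 0 -0.0008 0 0.02;-0.003 0 -0.0008 0 0.02;-0.004 0 -0.0008 0 0.02'|sed -n 2,4p
python3 drive.py '-0.0008 0 0 0 0.02;-0.0016 0 0 0 0.02;-0.0024 0 0 0 0.02;-0.0032 0 0 0 0.02;-0.004 0 0 0 0.02'|sed -n 2,4p
python3 drive.py '-0.0005 0 0 0 0.02;-0.001 0 0 0 0.02;-0.0015 0 0 0 0.02;-0.002 0 0 0 0.02'|sed -n 2,4p
python3 drive.py '-0.0005 0 0 0 0.02;-0.001 0 0 0 0.02;-0.0015 0 0 0 0.02;-0.002 0 0 0 0.02'|sed -n 2,4p
```

```text
ee_pos: [0.5884, 0.253, 0.2071]
tcp_rot: [-180.0, -0.0, 159.8]
wrist_force: [-0.2, 0.5, -0.9]
ee_pos: [0.5921, 0.2516, 0.2071]
tcp_rot: [-180.0, -0.0, 159.8]
wrist_force: [0.2, 0.7, -1.2]
ee_pos: [0.594, 0.251, 0.2071]
tcp_rot: [-180.0, -0.0, 159.8]
wrist_force: [0.5, -0.3, -1.1]
ee_pos: [0.5959, 0.2503, 0.2072]
tcp_rot: [180.0, 0.0, 159.8]
wrist_force: [-0.4, 0.1, -1.4]
```

```bash
python3 drive.py '-0.0004 0 0 0 0.02;-0.0008 0 0 0 0.02;-0.0008 0 0 0 0.02'|sed -n '2p;4p'
python3 drive.py '-0.0004 0 0 0 0.02;-0.0008 0 0 0 0.02;-0.0008 0 0 0 0.02'|sed -n '2p;4p'
```

```text
ee_pos: [0.5966, 0.25, 0.2072]
wrist_force: [-0.6, 0.6, -1.8]
ee_pos: [0.5974, 0.2497, 0.2072]
wrist_force: [-0.9, -0.1, -1.3]
```

```bash
python3 drive.py '-0.0004 0 0 0 0.02;-0.0008 0 0 0 0.02;-0.0008 0 0 0 0.02'|sed -n '2p;4p'
```

```text
ee_pos: [0.5981, 0.2494, 0.2072]
wrist_force: [-0.5, -0.3, -1.1]
```

```bash
f=0; python3 drive.py '-0.0004 0 0 0 0.02;-0.0008 0 0 0 0.02;-0.0008 0 0 0 0.02'|sed -n '2p;4p'
python3 drive.py '-0.0004 0 0 0 0.02;-0.0008 0 0 0 0.02;-0.0008 0 0 0 0.02'|sed -n '2p;4p'
```

```text
ee_pos: [0.5989, 0.2492, 0.2072]
wrist_force: [-0.3, 0.3, -1.1]
ee_pos: [0.5996, 0.2489, 0.2072]
wrist_force: [0.4, 0.0, -1.5]
```

```bash
python3 drive.py '-0.0004 0 0 0 0.02;-0.0008 0 0 0 0.02;-0.0008 0 0 0 0.02'|sed -n '2p;4p'
```

```text
ee_pos: [0.6004, 0.2486, 0.2072]
wrist_force: [-0.1, 0.4, -1.1]
```

Run:
```python
from h import *
h,b=np.load("fit.npy");Rh=R.from_euler("z",h[2])
o=bot.get_obs();print(o["time"],Rh.inv().apply(o["ee_pos"]-W(h,[-.115,0,.2])),Rh.inv().apply(o["wrist_force"]),o["torque"])
```

```text
13.4333 [0.05373099 0.00116091 0.00716252] [-0.24766028  0.32914652 -1.063762  ] [ 0.02448654  0.09208404 -0.01165339]
```

```bash
python3 drive.py '-0.0004 0 0 0 0.02;-0.0008 0 0 0 0.02;-0.0008 0 0 0 0.02'|sed -n '2p;4p'
python3 drive.py '-0.0004 0 0 0 0.02;-0.0008 0 0 0 0.02;-0.0008 0 0 0 0.02'|sed -n '2p;4p'
```

```text
ee_pos: [0.6011, 0.2483, 0.2071]
wrist_force: [-0.3, 0.6, -1.3]
ee_pos: [0.6019, 0.2481, 0.2072]
wrist_force: [0.2, -0.7, -1.0]
```

```bash
python3 drive.py '-0.0004 0 0 0 0.02;-0.0008 0 0 0 0.02;-0.0008 0 0 0 0.02'|sed -n '2p;4p'
python3 drive.py '-0.0004 0 0 0 0.02;-0.0008 0 0 0 0.02;-0.0008 0 0 0 0.02'|sed -n '2p;4p'
```

```text
ee_pos: [0.6026, 0.2478, 0.2072]
wrist_force: [-1.0, 0.1, -0.9]
ee_pos: [0.6028, 0.2478, 0.2071]
wrist_force: [-5.6, 1.4, -0.4]
```

Firm contact is felt at about 5.7 N. I'll ease off a little and hold.

```bash
python3 drive.py '0.0002 0 0 0 0.02;0.0002 0 0 0 0.02;0.0002 0 0 0 0.02;0.0002 0 0 0 0.02;0.0002 0 0 0 0.02'|sed -n '1,2p;4p'; python3 drive.py '0 0 0 0 0.02;0 0 0 0 0.02;0 0 0 0 0.02'|sed -n '2,4p'
python3 - <<'E'
from h import *
import cv2
s=cams.camera("scene");w=cams.camera("wrist")
a=cv2.resize(s[225:325,460:560],(450,450),interpolation=2);b=cv2.resize(w[290:410,275:368],(349,450),interpolation=2)
cv2.imwrite("pics/m7.png",np.hstack([a,b]))
E
```

```text
time: 14.85
ee_pos: [0.6028, 0.2477, 0.2071]
wrist_force: [-4.8, 1.6, -0.7]
ee_pos: [0.6028, 0.2478, 0.2071]
tcp_rot: [-180.0, -0.0, 159.8]
wrist_force: [-4.4, 1.8, -0.7]
```

```bash
python3 drive.py '0.0003 0 0.0003 0 0.02;0.0005 0 0.0006 0 0.02;0.0005 0 0.0009 0 0.02;0.0005 0 0.0009 0 0.02'|sed -n '2p;4p'; python3 drive.py '0 0 0 0 0.038;0 0 0 0 0.042;0 0 0 0 0.048;0 0 0 0 0.056;0 0 0 0 0.056' 20; python3 drive.py '0 0 0 0 0.056;0 0 0 0 0.056;0 0 0 0 0.056' | tail -2
```

```text
ee_pos: [0.6028, 0.2478, 0.2064]
wrist_force: [-2.8, 2.3, 1.0]
time: 15.95
ee_pos: [0.6028, 0.2477, 0.2064]
tcp_rot: [180.0, 0.0, 159.8]
wrist_force: [0.4, -0.3, 0.1]
opening: 0.056
grasp_force: 0.0
opening: 0.0559
grasp_force: 0.0
```

```bash
python3 drive.py '0 0 -0.005 0 0.056;0 0 -0.015 0 0.056;0 0 -0.03 0 0.056;0 0 -0.05 0 0.056;0 0 -0.08 0 0.056'|sed -n 1,4p;python3 drive.py '0 0 -0.02 0 0.056;0 0 -0.02 0 0.056;0 0 -0.02 0 0.056;0 0 -0.02 0 0.056;0 0 -0.02 0 0.056'|sed -n 1,4p
python3 - <<'E'
from h import *
import cv2
s=cams.camera("scene");w=cams.camera("wrist")
a=cv2.resize(s[225:335,450:560],(480,480),interpolation=2);b=cv2.resize(w[250:450,250:383],(319,480),interpolation=2)
cv2.imwrite("pics/m8.png",np.hstack([a,b]))
E
```

```text
time: 16.62
ee_pos: [0.6021, 0.2476, 0.2861]
tcp_rot: [-179.9, -0.1, 159.8]
wrist_force: [0.0, 0.7, 0.7]
time: 17.03
ee_pos: [0.6025, 0.2477, 0.3053]
tcp_rot: [-179.9, -0.1, 159.8]
wrist_force: [0.7, -0.1, 0.0]
```

View pics/m8.png

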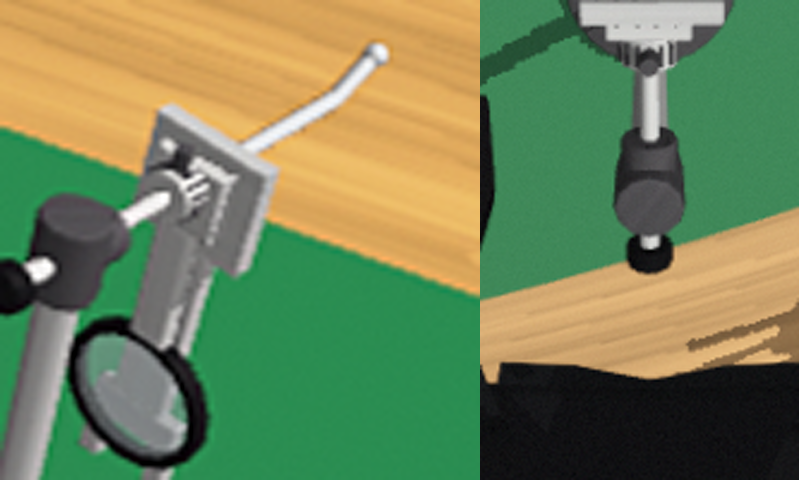

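Both tools hang close together and straight down against the collar: spanner head at crop (215,190), loupe just behind it. I'll let them settle, check for motion, and hand in.

```bash
for i in 1 2 3 4; do python3 drive.py '0 0 0 0 0.056;0 0 0 0 0.056;0 0 0 0 0.056;0 0 0 0 0.056;0 0 0 0 0.056'>/dev/null; done
python3 - <<'E'
from h import *
import cv2
f=[cams.camera("scene")[225:345,450:560].astype(int) for _ in range(5)]
print([int((abs(a-f[0]).max(2)>40).sum()) for a in f])
print(bot.job_done())
E
```

```text
[0, 0, 0, 0, 0]
the job is handed in; nothing more can be done
None
```

The job is handed in: the spanner hangs on the arm just in front of the loupe, which sits against the stop collar; I held it there at about 5 N by the wrist sensor, and both were hanging still after I let go (the judge gave no verdict).

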